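Clear two stacks by the stove

TASK

Take the two small stacks on the worktop apart and put everything away: the closed snap-top box flat inside the rimmed wooden tray, the lidded copper-coloured canister wholly on the round cork mat, the flowered ceramic bowl wholly on the square patterned tile, and the empty spice tin pushed through the sprung flap in the lid of the steel bin, so that it ends up inside. Box, canister and bowl end upright and let go; never drop the bowl or tip it over, and do not knock or shift the glass cruet and the honey pot.

Things in the scene. Friction and masses are not known exactly. Their poses are not given: they have to be found in the camera images.
- snap_box: Closed clear plastic box with a flat white snap-top lid and a grey clip at each short end, 110 (x, with clips) x 60 (y) x 46 (z) mm, about 0.2 kg. Origin: centre of its underside; z up, x along its length. It stands on the worktop as the bottom of one of the two stacks.
- canister: Low copper-coloured aluminium canister with a flat lid (lid and overall diameter 62 mm, body below the lid 60 mm, the lid is the upper 12 mm), 46 mm high, about 0.22 kg. Origin: centre of its underside; z up. It stands on the worktop as the bottom of the other stack.
- bowl: Small white ceramic bowl painted with blue flowers, open at the top: foot 42 mm in diameter, outside 62 mm in diameter and straight from 17 mm up to the rim at 42 mm, wall 4 mm, about 0.14 kg, no handle. Origin: centre of its underside; z up. It stands loosely on the lid of either the box or the canister; either stack may carry it.
- spice_tin: Empty upright spice tin: aluminium cylinder 48 mm in diameter with paper band and black sprinkler top (top 8 mm, 47 mm in diameter), 58 mm high, about 0.06 kg. Origin: centre of its underside; z up. It stands loosely on the other stack from the bowl.
- tray: Fixed wooden tray, outside 148 (x) x 100 (y) x 14 (z) mm, walls 6 mm thick, so inside 136 x 88 mm; inner floor 6 mm above the origin. Origin: centre of its underside; x along its length. The box fits only lengthwise (either way round).
- cork_mat: Fixed round cork mat, 92 mm in diameter, 8 mm thick, flat. Origin: centre of its underside.
- tile: Fixed square cement tile, white with a blue diamond pattern, 90 x 90 x 10 mm, flat. Origin: centre of its underside; x and y parallel to its edges.
- bin: Fixed square steel bin, 150 x 150 mm, 155 mm high, walls 4 mm. Its lid has a central opening, 80 (x) x 100 (y) mm, filled by a black flap, hinged on the +x edge, that swings down into the bin up to 80 degrees; a light spring shuts it (about 0.15 N at its middle opens it: the tin pushed straight down does so). 147 mm free height below the lid. Origin: centre of its underside; x, y parallel to its sides.
- cruet: Bystander: green glass cruet with a round stopper, 56 mm in diameter, 134 mm high, loose. Origin: centre of its underside. Leave it alone.
- honey_pot: Bystander: terracotta honey pot, 72 mm in diameter, 62 mm high, with a wooden dipper sticking out to 136 mm height, loose. Origin: centre of its underside. Leave it alone.
There are look-alikes about, which are no part of the job. Of the things shaped like the bin, the steel one is meant. Of the things shaped like the cork_mat, the cork one is meant.

How it is judged (in metres and radians):
At the end, for the whole second after the job is handed in: Box flat on the tray floor, within 30 mm of its centre; canister upright on the mat, within 15 mm of its centre; bowl upright on the tile, within 15 mm of its centre along each edge; upright: tilt under 0.08 rad; spice tin inside the bin below the flap; all at rest and released (horizontal distance between snap_box and tray below 0.03 m and z of snap_box in the frame of tray between 0.002 and 0.01 m and angle between each of snap_box, canister, bowl's own z axis and vertical below 0.08 rad and linear speed of each of snap_box, canister, bowl, spice_tin below 0.03 m/s and contact force between the fingers and snap_box below 0.05 N and horizontal distance between canister and cork_mat below 0.015 m and z of canister in the frame of cork_mat between 0.005 and 0.012 m and contact force between the fingers and canister below 0.05 N and x of bowl in the frame of tile between -0.015 and 0.015 m and y of bowl in the frame of tile between -0.015 and 0.015 m and z of bowl in the frame of tile between 0.007 and 0.014 m and contact force between the fingers and bowl below 0.05 N and horizontal distance between spice_tin and bin below 0.095 m and z of spice_tin in the frame of bin between 0 and 0.075 m and contact force between the fingers and spice_tin below 0.05 N); the robot touches nothing.
It fails at once if the glass cruet is shifted by more than 25 mm (distance of cruet from where it was at the start of the episode above 0.025 m).
It fails at once if the honey pot is shifted by more than 25 mm (distance of honey_pot from where it was at the start of the episode above 0.025 m).
It fails at once if the bowl is tipped by more than 1 rad (angle between bowl's own z axis and vertical above 1 rad).
It fails at once if the bowl is dropped (falls faster than 0.6 m/s, about 18 mm, with no finger on it) (linear speed of bowl above 0.6 m/s and contact force between the fingers and bowl below 0.05 N).
It also fails if it takes over 128 s, if anything falls off the work surface, if the arm or the gripper's body presses on something with over 40 N, if the wrist force passes 120 N, or if a joint passes its speed limit or range.

ROBOT

A 6-joint arm with a two-finger parallel gripper is mounted at the origin on the work surface. World frame = base frame: x ahead of the robot, y to its left, z up, the work surface at z = 0. Lengths are in mm, angles in rad, forces in N, time in s.
With the tool pointing down it reaches from about 400 to 925 mm from the base axis. Payload 12.5 kg.
Tool frame: the origin (TCP) lies on the front face of the gripper's body, between the roots of the fingers; the fingertips stand 78 mm ahead of it and the grasp point (between the pads) lies 59 mm ahead of it (env.nose_length is the distance from the TCP to the fingertips, in mm); z points along the fingers, y is the line along which they close (so a half turn about z gives the same grasp; the last joint's range is limited). The gripper opens to 95 mm and grips with 3 to 60 N. Pads are 20 mm wide; open, the fingers measure 119 mm over their backs; the gripper's body (75 mm by 180 mm) begins 59 mm behind the grasp point.
Start: joints at [-1.362, 0.491, 1.559, -0, 1.092, -0.106], TCP at [193.538, -594.29, 292.261] pointing down, gripper open.
Joint ranges: [-3.1, 3.1], [-0.84, 2.19], [0.05, 2.79], [-1.13, 4.28], [0.06, 2.93], [-2.69, 2.69]. Speed limits (rad/s): [2.22, 2.22, 2.79, 3.14, 3.14, 3.14].

INTERFACE

Orientations are given as [roll, pitch, yaw] about the fixed x, y, z axes, in that order (R = Rz(yaw) Ry(pitch) Rx(roll)).
In Python, from cell import env gives the robot as it stands.
- The arm moves only by the tool jog_arm, never from a script. Its argument "motion" is a list of rows, each a list of 7 numbers: the turn, a rotation vector about the tool's x, y, z in degrees, then the shift along the tool's x, y, z in mm, then the finger opening in mm, from 0 to 95.1. In form: [[wx, wy, wz, x, y, z, hand], ...]. A call has 1 to 10 rows; each row shifts and turns the commanded pose from where the row before left it, along the tool's axes as they then stand; what a row does not reach is not made up. A row lasts 1/8 s, in which the tool goes at most 62.5 mm and 10.7 degrees, less where a joint would pass 70% of its speed; a pose out of reach is approached as far as the arm can. A call is refused whole if a number of a shift passes 62.5 or a number of a turn 10.7, either way. A call with a gripper value outside its range is refused whole. The fingers move at their own pace and stop on an object; the grip force is fixed at half the most. Time passes only in rows, so rows that do not move let the fingers close. It gives the time, the measured TCP pose, the force, the opening and the grip force at its end, in the units of the state.
- env.state(): the state, without advancing time (a new reading comes with each control period).
- env.read_camera(name): name is "scene" or "top" or "wrist"; returns a dict with "color" (400x640x3 uint8, red, green, blue), "z_map" (400x640 float32, mm along the optical axis (not along the pixel's ray), 0 where there is no reading), "camera_matrix" (3x3 intrinsics, pixels), "world_to_cam" (4x4, takes a point from world to camera coordinates). Camera axes: x right, y up, looking along -z (the intrinsics and any distortion apply to the point x, -y, -z); pixel columns grow to the right and rows downward; lengths in mm; the calibration is good to about 2 mm. A picture is of the moment at which its call begins.
- env.job_done(): hands the job in; it is judged then, once.
Trained networks look in the newest picture that a camera, given by its name, has taken for a name from the list of things; names that differ only in an ending like _2 or _b are one class to them, and where a whole thing is asked for, a point or a joint stands for the part that bears it (a point fixed in the world has none). Each returns a list of dicts, best first, with "score" (0 to 1); they miss things now and then, are a little off and sometimes report something else, mostly with a low value. They report only what shows in the picture. A call takes as long as a camera call. They do not tell look-alikes from the thing itself.
- env.recognise(camera, thing): "location" ([column, row] in pixels, amid what is visible of it).
The state is a dict: "t": time; "joints": joint angles; "qvel": joint speeds; "tau": joint torques, N m; "eef_pos": TCP position; "tcp_rot": TCP orientation; "ft_force": force on the tool from outside, world axes, zero at the start; "moment": the same for the moment, N m; "opening": opening from 0.0 (shut) to 1.0 (fully open); "grip_force": force on a finger pad.
Only numpy, scipy, OpenCV 4.12 (cv2) and the standard library are available. Lean on these libraries where they do the work, as an engineer would, in place of code of your own. Each camera call takes 0.05 s, during which the arm holds its last target. There are 200 camera calls.

## Working session

There is one attempt and no reset: what is moved stays moved. The work goes in short steps, Python scripts to look and compute and a tool call to move; the robot and the scene stay as the last step left them, time stands still between calls to the robot, and variables do not carry over. Pictures are saved under pics/ and viewed, at most 14 in all, crops included, and the job is handed in when it is done.

Besides the shell and the picture viewer there is one more tool, called as a command line: name --pt "numbers of a row" for each row, then --argument value for the rest. jog_arm: Moves the arm, as the interface text tells. Its arguments: {"type":"object","properties":{"motion":{"type":"array"}},"required":["motion"]}

```bash
mkdir -p pics
cat > h.py <<'E'
import numpy as np,cv2
from cell import env
def snap(cam,fn=None):
    d=env.read_camera(cam)
    if fn: cv2.imwrite('pics/'+fn,d['color'][:,:,::-1])
    return d
def cloud(d):
    z=d['z_map'];K=d['camera_matrix'];v,u=np.mgrid[0:z.shape[0],0:z.shape[1]]
    x=(u-K[0,2])/K[0,0]*z;y=(v-K[1,2])/K[1,1]*z
    P=np.stack([x,-y,-z,np.ones_like(z)],-1)
    W=P@np.linalg.inv(d['world_to_cam']).T
    W[z<=0]=np.nan
    return W[...,:3]
E
python3 - <<'E'
from h import *
d=snap('top','top1.png');s=snap('scene','sc1.png')
np.savez('d1.npz',**{'t_'+k:v for k,v in d.items()},**{'s_'+k:v for k,v in s.items()})
W=cloud(d)
for n in 'snap_box canister bowl spice_tin tray cork_mat tile bin cruet honey_pot'.split():
    for r in env.recognise('top',n):
        c,q=map(int,r['location']);print(n,round(r['score'],2),c,q,W[q,c].round())
print({k:np.round(v,3) for k,v in env.state().items()})
E
```

```text
snap_box 0.69 266 261 [429. 105.  86.]
snap_box 0.66 349 249 [ 466. -171.   48.]
canister 0.4 263 261 [428. 120.  52.]
bowl 0.5 258 260 [431. 137.  53.]
spice_tin 0.56 349 257 [ 441. -168.  104.]
tray 0.75 186 236 [515. 398.   4.]
cork_mat 0.84 263 197 [nan nan nan]
cork_mat 0.71 220 179 [715. 281.   4.]
bin 0.92 475 211 [ 585. -567.  154.]
bin 0.79 409 234 [ 514. -355.  157.]
cruet 0.55 298 240 [498.  -4. 132.]
cruet 0.39 254 260 [431. 151.  49.]
honey_pot 0.89 291 160 [770.  24.  68.]
{'t': np.float64(0.6), 'joints': array([-1.362,  0.491,  1.559,  0.   ,  1.092, -0.106]), 'qvel': array([-0.   ,  0.001,  0.   ,  0.002,  0.   ,  0.   ]), 'tau': array([ 0.0000e+00, -6.1220e+01, -2.5836e+01,  6.9000e-02,  4.5000e-02,
        0.0000e+00]), 'eef_pos': array([ 193.544, -594.289,  292.26 ]), 'tcp_rot': array([ 3.142, -0.   ,  0.315]), 'ft_force': array([-0.021, -0.098, -0.26 ]), 'moment': array([-0.021,  0.013,  0.075]), 'grip_force': np.float64(0.0), 'opening': np.float64(0.998)}
```

View pics/top1.png

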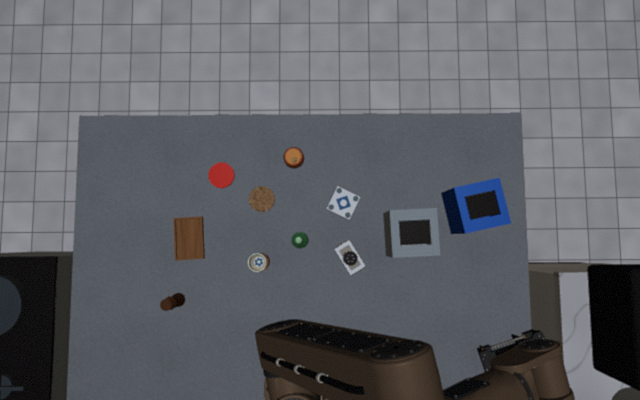

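View pics/sc1.png

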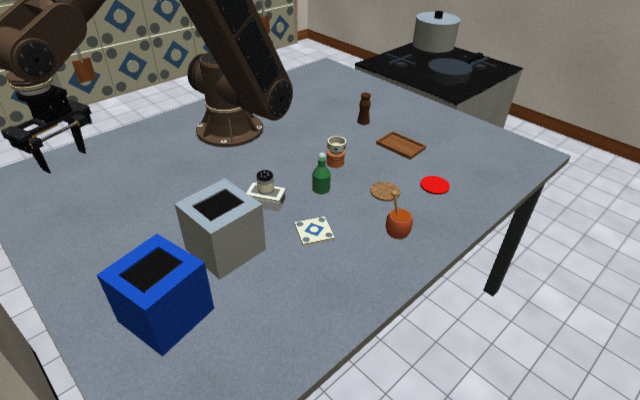

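The top view shows the tin on the box at (349,258) and the bowl on the canister at (258,262). The cruet is at (300,240), the honey pot at (293,157), the tray at (189,238) and the tile at (343,202).

- **Bins:** grey one at (412,233), blue one at (475,205). The grey one is the steel bin.
- **Discs:** brown speckled one at (262,199), red one at (221,175). The brown one is the cork mat.

I'll confirm both in an enlarged crop and measure.

Run:
```python
from h import *
f=np.load('d1.npz')
d={k[2:]:f[k] for k in f.files if k[0]=='t'}
W=cloud(d);img=d['color']
c=img[145:285,150:520];cv2.imwrite('pics/crop1.png',cv2.resize(c[:,:,::-1],None,fx=2.15,fy=2.15,interpolation=cv2.INTER_CUBIC))
def seg(name,u,v,r,lo,hi,rect=False):
    m=np.zeros(W.shape[:2],bool);m[v-r:v+r+1,u-r:u+r+1]=1
    m&=(W[...,2]>lo)&(W[...,2]<hi)
    P=W[m]
    if len(P)<4: print(name,len(P));return
    lohi=(P[:,:2].min(0)+P[:,:2].max(0))/2
    o=cv2.minAreaRect(P[:,:2].astype(np.float32))
    print(name,len(P),'mid',lohi.round(1),'rect',np.round(o[0],1),np.round(o[1],1),round(o[2],1),'zmed',np.median(P[:,2]).round(1))
seg('bowl',258,262,14,65,120);seg('can',258,262,14,30,65)
seg('tin',349,258,20,85,125);seg('box',349,258,22,30,70)
seg('cork',262,199,18,3,20);seg('tile',343,202,22,4,25);seg('tray',189,238,30,2,30)
seg('trayrim',189,238,30,9,30)
seg('bin',412,233,36,140,175);seg('cruet',300,240,14,30,160);seg('honey',293,157,16,30,160);seg('mill',172,301,16,30,300)
print(d['camera_matrix'],d['world_to_cam'].round(3))
```

```text
bowl 108 mid [426.3 134.5] rect [426.4 134.3] [60.1 59.3] 87.6 zmed 85.6
can 214 mid [425.9 133.2] rect [426.7 132.9] [58.4 55.5] 68.2 zmed 53.2
tin 170 mid [ 437.9 -171.4] rect [ 438.6 -170.7] [43.9 46.4] 42.4 zmed 103.6
box 385 mid [ 438.8 -173.1] rect [ 438.  -172.7] [110.4  59.9] 31.6 zmed 46.0
cork 600 mid [643.2 131.7] rect [643.2 131.7] [128.4 127.9] 0.1 zmed 7.1
tile 760 mid [ 630.1 -154.9] rect [ 630.3 -154.8] [156.  156.1] 89.5 zmed 8.9
tray 1684 mid [508.  388.2] rect [508.  388.2] [212.7 213.2] 0.7 zmed 5.4
trayrim 394 mid [506.2 383.3] rect [508.4 371.8] [166.4 169.4] 10.8 zmed 12.4
bin 2237 mid [ 519.1 -372.5] rect [ 519.6 -373.1] [150.2 151.8] 2.5 zmed 154.3
cruet 216 mid [499.3  -2.7] rect [499.3  -2.7] [53.6 50.5] 89.5 zmed 74.6
honey 346 mid [784.5  18.8] rect [784.2  17.9] [67.9 69.8] 55.3 zmed 60.9
mill 241 mid [295.6 421. ] rect [296.4 419.2] [39.6 40.9] 61.7 zmed 98.5
[[420.82785363   0.         326.55075251]
 [  0.         420.82785363 203.53210125]
 [  0.           0.           1.        ]] [[-8.000000e-03 -1.000000e+00 -0.000000e+00 -9.157000e+01]
 [ 9.960000e-01 -8.000000e-03  8.400000e-02 -6.239970e+02]
 [-8.400000e-02  1.000000e-03  9.970000e-01 -1.439084e+03]
 [ 0.000000e+00  0.000000e+00  0.000000e+00  1.000000e+00]]
```

View pics/crop1.png

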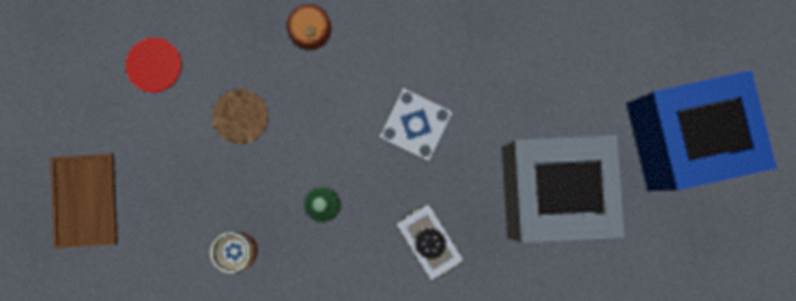

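The crop confirms it: the grey-steel bin at crop (565,190) against the blue one at (705,130), and the speckled cork mat at (240,116) against the red disc at (154,65). Next I'll segment the fixed targets by colour.

```bash
cat >> h.py <<'E'
def rect(m,W):
    n,l,st,_=cv2.connectedComponentsWithStats(m.astype(np.uint8));k=1+np.argmax(st[1:,4]);m=(l==k)&np.isfinite(W[...,2])
    o=cv2.minAreaRect(W[m][:,:2].astype(np.float32));return np.round(o[0],1),np.round(o[1],1),round(o[2],1),int(m.sum()),st[k]
E
python3 - <<'E'
from h import *
f=np.load('d1.npz')
d={k[2:]:f[k] for k in f.files if k[0]=='t'}
W=cloud(d);im=d['color'].astype(int)
def win(u,v,r): 
    m=np.zeros(im.shape[:2],bool);m[v-r:v+r+1,u-r:u+r+1]=1;return m
br=im[...,0]-im[...,2]>15
print('tray',rect(br&win(189,238,30),W));print('cork',rect(br&win(262,199,18),W))
print('tile',rect((im.sum(2)>330)&win(343,202,20),W))
bk=(im.max(2)<45)&(W[...,2]>130)
print('flap',rect(bk&win(414,232,24),W))
print('bintop',rect((W[...,2]>148)&win(412,233,32),W))
E
```

```text
tray (array([508.1, 390.3]), array([150. , 107.7]), 3.7, 1254, array([ 173,  216,   31,   45, 1258], dtype=int32))
cork (array([644.9, 133.2]), array([88.4, 90.1]), 89.9, 524, array([249, 186,  26,  26, 525], dtype=int32))
tile (array([ 629.2, -155. ]), array([93.7, 93.4]), 63.2, 507, array([326, 186,  35,  34, 510], dtype=int32))
flap (array([ 521. , -373.5]), array([72.7, 93.1]), 0.7, 655, array([400, 220,  30,  24, 655], dtype=int32))
bintop (array([ 519.6, -373.1]), array([150.2, 151.8]), 2.5, 2173, array([ 389,  208,   51,   50, 2173], dtype=int32))
```

jog_arm --pt "0 0 9 0 -60 0 95" --pt "0 0 9 0 -60 0 95" --pt "0 0 0 0 -60 0 95" --pt "0 0 0 0 -60 0 95" --pt "0 0 0 0 -60 0 95" --pt "0 0 0 0 -60 0 95" --pt "0 0 0 0 -60 0 95"

```text
t: 1.48
eef_pos: [165.0, -176.2, 292.2]
tcp_rot: [3.141, -0.0, -0.0]
ft_force: [1.3, 0.2, 0.7]
opening: 0.997
grip_force: 0.0
```

jog_arm --pt "0 0 -10 55 0 0 95" --pt "0 0 0 55 0 0 95" --pt "0 0 0 55 0 0 95" --pt "0 0 0 55 0 0 95" --pt "0 0 0 0 0 0 95"

```text
t: 2.1
eef_pos: [385.4, -148.5, 292.0]
tcp_rot: [3.141, -0.0, 0.178]
ft_force: [0.2, 0.2, 0.4]
opening: 1.0
grip_force: 0.0
```

Run:
```python
from h import *
d=snap('wrist','w1.png');np.savez('w1.npz',**d)
s=env.state();print(s['eef_pos'].round(1),s['tcp_rot'].round(3),s['joints'].round(2))
W=cloud(d);Z=W[...,2]
print('box',rect((Z>35)&(Z<60),W));print('tin',rect((Z>95)&(Z<125),W))
C=np.linalg.inv(d['world_to_cam']);print(C.round(2))
```

```text
[ 383.6 -148.6  291.8] [-3.141e+00  1.000e-03  1.780e-01] [-0.53  0.19  2.05 -0.    0.91  0.86]
box (array([ 440.9, -171.1]), array([110. ,  60.1]), 31.6, 3913, array([ 306,   73,   91,  121, 3913], dtype=int32))
tin (array([ 506.9, -297. ]), array([125.7,   3.4]), 2.7, 3992, array([ 506,    0,   73,  170, 3992], dtype=int32))
[[ 1.8000e-01  9.5000e-01  2.7000e-01  4.6153e+02]
 [-9.8000e-01  1.7000e-01  5.0000e-02 -1.3447e+02]
 [ 0.0000e+00 -2.7000e-01  9.6000e-01  3.8323e+02]
 [ 0.0000e+00  0.0000e+00  0.0000e+00  1.0000e+00]]
```

View pics/w1.png

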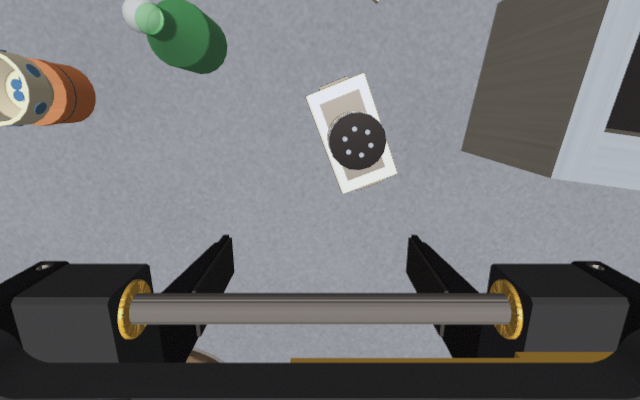

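Run:
```python
from h import *
d=dict(np.load('w1.npz'));W=cloud(d);Z=W[...,2]
m=(Z>95)&(Z<125);m[:,:300]=0;m[:,420:]=0
print('tin',rect(m,W),np.nanmedian(Z[m]))
```

```text
tin (array([ 440.8, -169.4]), array([46.3, 46. ]), 10.8, 2559, array([ 329,  112,   57,   58, 2559], dtype=int32)) 102.71953396028624
```

The wrist view shows the tin's black top at (357,140) on the white box. Now to grasp the tin.

jog_arm --pt "0 0 0 52.5 31 0 95" --pt "0 0 10.2 0 0 0 95" --pt "0 0 0 0 0 50 95" --pt "0 0 0 0 0 50 95" --pt "0 0 0 0 0 35 95" --pt "0 0 0 0 0 16 95" --pt "0 0 0 0 0 0 95"

```text
t: 3.02
eef_pos: [438.7, -170.9, 140.8]
tcp_rot: [-3.141, 0.002, -0.004]
ft_force: [0.1, 0.2, 0.2]
opening: 0.996
grip_force: 0.0
```

jog_arm --pt "0 0 0 2 0 0 0" --pt "0 0 0 0 0 0 0" --pt "0 0 0 0 0 0 0" --pt "0 0 0 0 0 0 0" --pt "0 0 0 0 0 0 0"

```text
t: 3.65
eef_pos: [441.9, -170.6, 141.3]
tcp_rot: [3.141, -0.0, -0.003]
ft_force: [0.1, 0.7, 1.0]
opening: 0.529
grip_force: 0.0
```

jog_arm --pt "0 0 0 0 0 0 0" --pt "0 0 0 0 0 0 0" --pt "0 0 0 0 0 -20 0" --pt "0 0 0 0 0 -60 0" --pt "0 0 0 0 0 -60 0" --pt "0 0 0 0 0 -20 0" --pt "0 0 0 0 0 0 0"

```text
t: 4.53
eef_pos: [442.0, -170.6, 302.2]
tcp_rot: [3.14, -0.002, -0.003]
ft_force: [-0.4, 0.6, -0.8]
opening: 0.502
grip_force: 30.0
```

jog_arm --pt "0 0 -1.5 20 50 0 0" --pt "0 0 0 20 50 0 0" --pt "0 0 0 20 50 0 0" --pt "0 0 0 18 50 0 0" --pt "0 0 0 0 2 0 0" --pt "0 0 0 0 0 0 0"

```text
t: 5.28
eef_pos: [522.9, -370.8, 299.2]
tcp_rot: [-3.139, 0.002, 0.023]
ft_force: [0.3, -0.3, -0.5]
opening: 0.498
grip_force: 30.0
```

Run:
```python
from h import *
d=snap('wrist','w2.png');W=cloud(d);Z=W[...,2]
print('bin',rect((Z>148)&(Z<162),W),env.state()['eef_pos'].round(1))
```

```text
bin (array([ 534. , -370.5]), array([126.8, 150.9]), 2.3, 26242, array([  209,   110,   222,   170, 26242], dtype=int32)) [ 522.9 -370.4  299.9]
```

View pics/w2.png

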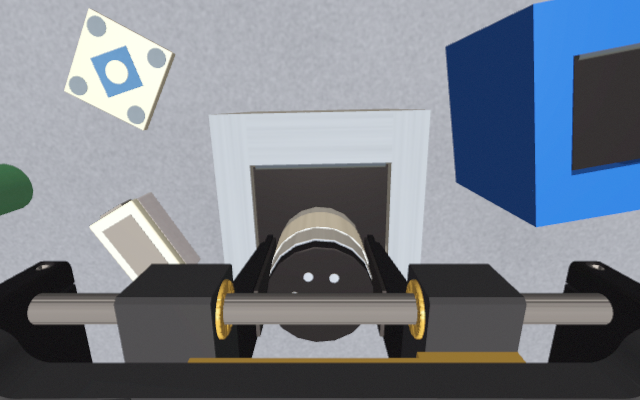

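The tin hangs centred over the steel bin's black flap (flap near (320,210)). The remaining box is visible at (145,235). Pushing straight down.

jog_arm --pt "0 0 0 0 0 25 0" --pt "0 0 0 0 0 25 0" --pt "0 0 0 0 0 25 0" --pt "0 0 0 0 0 25 0" --pt "0 0 0 0 0 25 0" --pt "0 0 0 0 0 12 0" --pt "0 0 0 0 0 0 0"

```text
t: 6.2
eef_pos: [523.2, -370.6, 164.0]
tcp_rot: [-3.141, 0.001, 0.024]
ft_force: [-0.5, -1.0, -0.6]
opening: 0.5
grip_force: 30.0
```

jog_arm --pt "0 0 0 0 0 0 66" --pt "0 0 0 0 0 0 66" --pt "0 0 0 0 0 0 66" --pt "0 0 0 0 0 0 66" --pt "0 0 0 0 0 0 66"

```text
t: 6.82
eef_pos: [523.3, -371.3, 164.3]
tcp_rot: [3.141, -0.0, 0.023]
ft_force: [0.1, -0.3, -0.2]
opening: 0.697
grip_force: 0.1
```

jog_arm --pt "0 0 0 0 0 -40 66" --pt "0 0 0 0 0 -60 66" --pt "0 0 0 0 0 -60 95" --pt "0 0 0 -25 -40 0 95" --pt "0 0 -10 -25 -40 0 95" --pt "0 0 0 -25 -40 0 95" --pt "0 0 0 -25 -40 0 95" --pt "0 0 0 0 0 0 95"

```text
t: 7.82
eef_pos: [405.1, -222.0, 324.8]
tcp_rot: [3.141, -0.0, 0.199]
ft_force: [0.9, -0.3, 0.0]
opening: 0.997
grip_force: 0.0
```

Run:
```python
from h import *
d=snap('wrist');W=cloud(d);Z=W[...,2];a=d['color']
t=snap('top');Wt=cloud(t);print('top z near flap',np.nanmedian(Wt[225:240,408:420,2]),Wt[225:240,405:422,2].min())
print([ (round(r['score'],2),np.round(r['location'])) for r in env.recognise('top','spice_tin')])
s=env.state();print(s['eef_pos'].round(1),s['tcp_rot'].round(3))
m=(Z>35)&(Z<60);print('box',rect(m,W))
cv2.imwrite('pics/w3.png',np.hstack([cv2.resize(a,(400,250)),cv2.resize(t['color'][180:280,330:490],(400,250))])[:,:,::-1])
```

```text
top z near flap 152.6943628724366 nan
[]
[ 407.2 -224.3  324.5] [ 3.141e+00 -1.000e-03  1.980e-01]
box (array([ 440.9, -170.9]), array([110. ,  60.3]), 31.4, 5501, array([ 237,   82,   86,  109, 5501], dtype=int32))
```

View pics/w3.png

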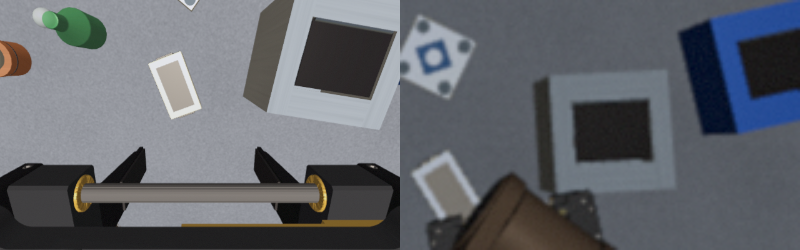

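The tin is gone and the flap is shut. The box is at crop (175,85), so I go to it at yaw 0.55.

jog_arm --pt "0 0 0 43.5 -45.5 0 95" --pt "0 0 -10.1 0 0 40 95" --pt "0 0 -10.1 0 0 40 95" --pt "0 0 0 0 0 50 95" --pt "0 0 0 0 0 50 95" --pt "0 0 0 0 0 40 95" --pt "0 0 0 0 0 13.5 95" --pt "0 0 0 0 0 0 95"

```text
t: 8.98
eef_pos: [440.5, -171.4, 90.3]
tcp_rot: [-3.141, 0.001, 0.55]
ft_force: [-0.1, -0.3, 0.8]
opening: 1.0
grip_force: 0.0
```

jog_arm --pt "0 0 0 0 0 0 0" --pt "0 0 0 0 0 0 0" --pt "0 0 0 0 0 0 0" --pt "0 0 0 0 0 0 0" --pt "0 0 0 0 0 0 0" --pt "0 0 0 0 0 -20 0" --pt "0 0 0 0 0 -60 0" --pt "0 0 0 0 0 -60 0" --pt "0 0 0 0 0 -60 0" --pt "0 0 0 0 0 -15 0"

```text
t: 10.22
eef_pos: [440.4, -171.1, 309.2]
tcp_rot: [3.137, -0.003, 0.55]
ft_force: [1.2, 0.1, -2.5]
opening: 0.628
grip_force: 30.0
```

jog_arm --pt "0 0 10.5 0 0 0 0" --pt "0 0 10.5 0 0 0 0" --pt "0 0 10.5 0 0 0 0" --pt "0 0 0 0 -55 0 0" --pt "0 0 0 0 -55 0 0" --pt "0 0 0 0 -55 0 0" --pt "0 0 0 0 -55 0 0" --pt "0 0 0 0 -55 0 0" --pt "0 0 0 0 -55 0 0" --pt "0 0 0 0 -55 0 0"

```text
t: 11.48
eef_pos: [439.4, 215.8, 305.6]
tcp_rot: [3.141, 0.0, 0.001]
ft_force: [0.6, -0.3, -1.9]
opening: 0.627
grip_force: 30.0
```

jog_arm --pt "0 0 0 0 -55 0 0" --pt "0 0 0 0 -55 0 0" --pt "0 0 0 0 -50 0 0" --pt "0 0 0 0 0 0 0" --pt "0 0 0 0 0 0 0"

```text
t: 12.1
eef_pos: [439.5, 373.6, 305.2]
tcp_rot: [3.141, 0.001, 0.001]
ft_force: [-0.1, 0.1, -2.0]
opening: 0.63
grip_force: 30.0
```

Run:
```python
from h import *
d=snap('wrist','w4.png');np.savez('w4.npz',**d);W=cloud(d);Z=W[...,2];a=d['color'].astype(int)
s=env.state();print(s['eef_pos'].round(1),s['tcp_rot'].round(3))
m=(a[...,0]-a[...,2]>20)&(Z<25);m[240:]=0
print('tray',rect(m,W));print('rim',rect(m&(Z>10),W))
```

```text
[439.7 373.2 305.4] [3.141e+00 1.000e-03 0.000e+00]
tray (array([522.2, 391.2]), array([129.7, 104.4]), 3.4, 10828, array([  252,    37,   101,   124, 10828], dtype=int32))
rim (array([521.4, 390.7]), array([126.2, 100.3]), 3.4, 1945, array([ 253,   37,  100,  124, 1945], dtype=int32))
```

View pics/w4.png

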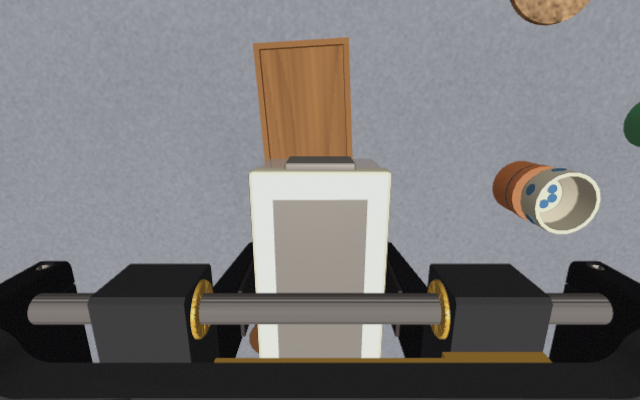

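The wrist view shows the tray at (305,100) with the box held in front of it; the canister with the bowl is at (545,190). The tray is turned about 3.4° and centred near (509.5,390).

jog_arm --pt "0 0 0 50 -17 0 0" --pt "0 0 -3.4 20 0 0 0" --pt "0 0 0 0 0 50 0" --pt "0 0 0 0 0 50 0" --pt "0 0 0 0 0 50 0" --pt "0 0 0 0 0 35 0" --pt "0 0 0 0 0 10 0" --pt "0 0 0 0 0 0 0"

```text
t: 13.15
eef_pos: [510.3, 390.5, 111.2]
tcp_rot: [3.142, -0.0, 0.059]
ft_force: [0.6, 0.2, -1.3]
opening: 0.626
grip_force: 30.0
```

jog_arm --pt "0 0 0 0 0 7 0" --pt "0 0 0 0 0 5 0" --pt "0 0 0 0 0 2 0" --pt "0 0 0 0 0 0 0" --pt "0 0 0 0 0 0 0"

```text
t: 13.78
eef_pos: [509.8, 391.1, 97.2]
tcp_rot: [-3.142, -0.0, 0.06]
ft_force: [-2.6, -0.9, 4.2]
opening: 0.628
grip_force: 30.0
```

jog_arm --pt "0 0 0 0 0 0 95" --pt "0 0 0 0 0 0 95" --pt "0 0 0 0 0 0 95" --pt "0 0 0 0 0 -40 95" --pt "0 0 0 0 0 -60 95" --pt "0 0 0 0 0 -60 95" --pt "0 0 0 0 0 -50 95" --pt "0 0 3.4 -20 20 0 95" --pt "0 0 0 -27 50 0 95" --pt "0 0 0 0 0 0 95"

```text
t: 15.02
eef_pos: [462.5, 317.8, 307.1]
tcp_rot: [3.141, 0.001, -0.001]
ft_force: [0.2, 0.7, -0.4]
opening: 0.997
grip_force: 0.0
```

Run:
```python
from h import *
d=snap('wrist','w5.png');W=cloud(d);Z=W[...,2]
s=env.state();print(s['eef_pos'].round(1),s['tcp_rot'].round(3))
m=(Z>46)&(Z<60)&(W[...,1]>300);print('box',rect(m,W),np.nanmedian(Z[m]))
m=(Z>70)&(Z<110)&(W[...,1]<250);print('bowl',rect(m,W),np.nanmax(Z[m]))
```

```text
[463.8 319.1 307.3] [-3.141e+00 -1.000e-03 -0.000e+00]
box (array([510.2, 391.6]), array([109.6,  60.5]), 3.3, 6241, array([ 211,   80,   71,  111, 6241], dtype=int32)) 50.797004579854644
bowl (array([429.9, 138.4]), array([61.4, 62. ]), 0.5, 1825, array([ 465,  190,   71,   64, 1825], dtype=int32)) 88.6787415400978
```

View pics/w5.png

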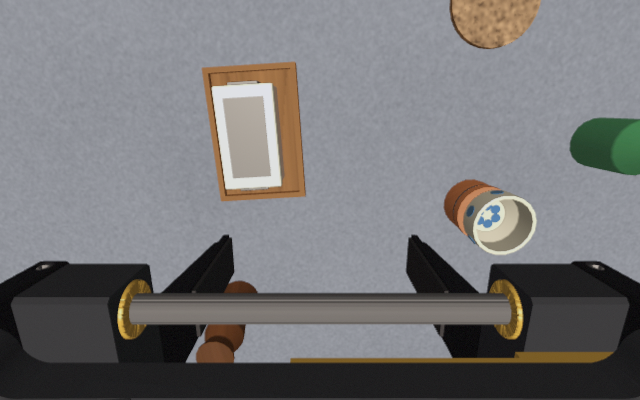

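The box sits flat in the tray, at (247,135) in the picture, about 2 mm off its centre. The bowl is at (500,222). Moving nearer to fix its position.

jog_arm --pt "0 0 0 -21 46 0 95" --pt "0 0 0 -21 46 0 95" --pt "0 0 0 -21 46 0 95" --pt "0 0 0 -21 46 0 95" --pt "0 0 0 0 0 0 95" --pt "0 0 0 0 0 0 95"

```text
t: 15.82
eef_pos: [381.3, 136.3, 307.0]
tcp_rot: [-3.141, -0.001, 0.0]
ft_force: [0.7, -0.9, -0.3]
opening: 0.995
grip_force: 0.0
```

Run:
```python
from h import *
d=snap('wrist','w6.png');W=cloud(d);Z=W[...,2]
s=env.state();print(s['eef_pos'].round(1),s['tcp_rot'].round(3))
m=(Z>70)&(Z<110);m[200:]=0;print('bowl',rect(m,W),np.nanmax(Z[m]))
m=(Z>82)&(Z<110);m[200:]=0;print('bowl rim',rect(m,W))
m=(Z>4)&(Z<14)&(W[...,0]>560)&(W[...,1]<250);m[200:]=0;print('mat',rect(m,W))
```

```text
[381.2 136.6 306.8] [-3.141e+00 -1.000e-03  1.000e-03]
bowl (array([500.,   2.]), array([43.5, 38.6]), 20.5, 1616, array([ 447,   33,   48,   52, 1616], dtype=int32)) 109.99715002434647
bowl rim (array([428.7, 137.3]), array([59.7, 60.7]), 0.1, 911, array([286, 108,  67,  67, 911], dtype=int32))Traceback (most recent call last):
  File "<stdin>", line 6, in <module>
  File "h.py", line 15, in rect
    n,l,st,_=cv2.connectedComponentsWithStats(m.astype(np.uint8));k=1+np.argmax(st[1:,4]);m=(l==k)&np.isfinite(W[...,2])
                                                                      ~~~~~~~~~^^^^^^^^^^
    return _wrapfunc(a, 'argmax', axis=axis, out=out, **kwds)
    return bound(*args, **kwds)
ValueError: attempt to get argmax of an empty sequence
```

jog_arm --pt "0 0 0 47 0 0 95" --pt "0 0 0 0 0 50 95" --pt "0 0 0 0 0 50 95" --pt "0 0 0 0 0 40 95" --pt "0 0 0 0 0 22 95" --pt "0 0 0 0 0 10 95" --pt "0 0 0 0 0 0 95" --pt "0 0 0 0 0 0 72" --pt "0 0 0 0 0 0 66"

```text
t: 17.0
eef_pos: [427.5, 135.9, 135.5]
tcp_rot: [-3.141, -0.002, 0.001]
ft_force: [0.5, 0.2, -0.7]
opening: 0.844
grip_force: 0.0
```

Run:
```python
from h import *
d=snap('wrist','w7.png');W=cloud(d);Z=W[...,2]
s=env.state();print(s['eef_pos'].round(1),s['tcp_rot'].round(3),s['opening'],s['ft_force'].round(1))
```

```text
[427.4 135.9 135.4] [-3.141e+00 -1.000e-03  1.000e-03] 0.802956648414715 [0.5 0.1 0.4]
```

View pics/w7.png

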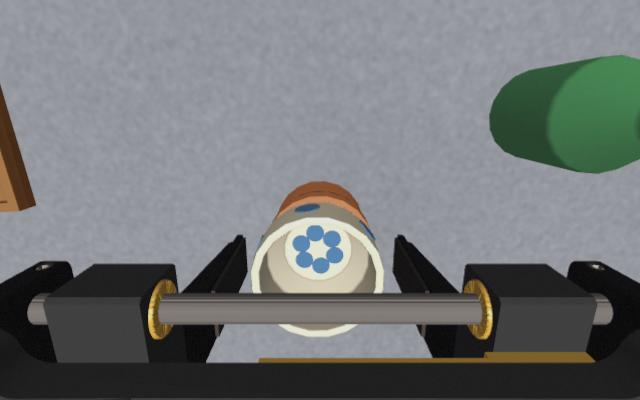

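The bowl's rim is centred between the fingers (columns 252 to 384, fingers at about 240 and 400). Closing and lifting gently.

jog_arm --pt "0 0 0 0 0 0 0" --pt "0 0 0 0 0 0 0" --pt "0 0 0 0 0 0 0" --pt "0 0 0 0 0 0 0" --pt "0 0 0 0 0 0 0" --pt "0 0 0 0 0 -5 0" --pt "0 0 0 0 0 -25 0" --pt "0 0 0 0 0 -50 0" --pt "0 0 0 0 0 -50 0" --pt "0 0 0 0 0 -40 0"

```text
t: 18.3
eef_pos: [426.9, 135.7, 306.8]
tcp_rot: [-3.142, -0.001, 0.001]
ft_force: [1.0, -0.1, -1.6]
opening: 0.646
grip_force: 30.0
```

jog_arm --pt "0 0 0 10 25 0 0" --pt "0 0 0 18 45 0 0" --pt "0 0 0 18 45 0 0" --pt "0 0 0 18 45 0 0" --pt "0 0 0 18 45 0 0" --pt "0 0 0 18 45 0 0" --pt "0 0 0 13 30 0 0" --pt "0 0 0 0 9 0 0" --pt "0 0 0 0 0 0 0"

```text
t: 19.42
eef_pos: [539.8, -153.0, 304.5]
tcp_rot: [-3.141, 0.001, 0.0]
ft_force: [0.4, 0.1, -1.4]
opening: 0.651
grip_force: 30.0
```

Run:
```python
from h import *
d=snap('wrist','w8.png');W=cloud(d);Z=W[...,2];a=d['color']
s=env.state();print(s['eef_pos'].round(1),s['tcp_rot'].round(3))
m=(Z>5.5)&(Z<16)&(abs(W[...,0]-630)<70)&(abs(W[...,1]+155)<70);m=cv2.morphologyEx(m.astype(np.uint8),cv2.MORPH_OPEN,np.ones((5,5)))
print('tile',rect(m>0,W))
```

```text
[ 539.8 -152.5  304.7] [-3.141e+00  1.000e-03  1.000e-03]
tile (array([ 631.3, -152.5]), array([90.1, 90.1]), 63.7, 7051, array([ 267,   36,  107,  112, 7051], dtype=int32))
```

View pics/w8.png

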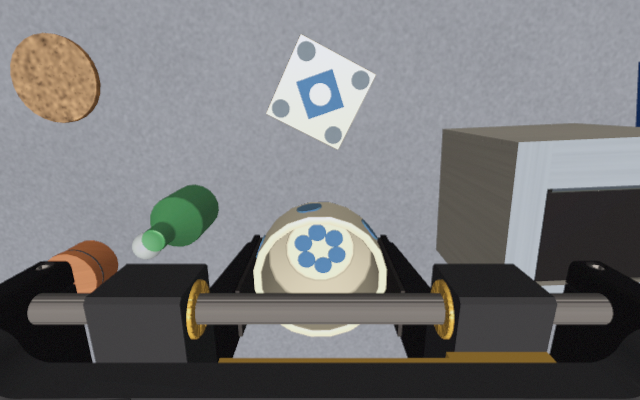

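The held bowl is at (320,270), the tile straight ahead at (320,93), centred at (631.3,-152.5). Placing.

jog_arm --pt "0 0 0 45 0 0 0" --pt "0 0 0 46 0 0 0" --pt "0 0 0 0 0 45 0" --pt "0 0 0 0 0 50 0" --pt "0 0 0 0 0 50 0" --pt "0 0 0 0 0 35 0" --pt "0 0 0 0 0 15 0" --pt "0 0 0 0 0 5 0" --pt "0 0 0 0 0 0 0"

```text
t: 20.6
eef_pos: [631.8, -152.9, 105.8]
tcp_rot: [3.141, -0.001, 0.001]
ft_force: [-0.2, -0.3, -1.2]
opening: 0.648
grip_force: 30.0
```

jog_arm --pt "0 0 0 0 0 3 0" --pt "0 0 0 0 0 2 0" --pt "0 0 0 0 0 1.5 0" --pt "0 0 0 0 0 0 0" --pt "0 0 0 0 0 0 0"

```text
t: 21.22
eef_pos: [631.5, -153.1, 99.1]
tcp_rot: [3.141, -0.001, 0.001]
ft_force: [-2.3, 0.4, 5.8]
opening: 0.646
grip_force: 30.0
```

jog_arm --pt "0 0 0 0 0 0 85" --pt "0 0 0 0 0 0 85" --pt "0 0 0 0 0 0 85" --pt "0 0 0 0 0 -20 85" --pt "0 0 0 0 0 -50 85" --pt "0 0 0 0 0 -60 95" --pt "0 0 0 0 0 -60 95" --pt "0 0 0 -40 -46 -12 95" --pt "0 0 0 -40 -46 0 95" --pt "0 0 0 -40 -46 0 95"

```text
t: 22.48
eef_pos: [509.7, -13.9, 301.7]
tcp_rot: [3.141, -0.002, 0.0]
ft_force: [-0.2, 0.3, 0.3]
opening: 1.0
grip_force: 0.0
```

jog_arm --pt "0 0 0 -40 -46 0 95" --pt "0 0 0 -40 -46 0 95" --pt "0 0 0 -40 -46 0 95" --pt "0 0 0 -11 -13 0 95" --pt "0 0 0 0 0 0 95" --pt "0 0 0 0 0 0 95"

```text
t: 23.22
eef_pos: [381.2, 135.2, 300.5]
tcp_rot: [3.141, -0.001, 0.0]
ft_force: [0.0, -0.9, 0.1]
opening: 0.997
grip_force: 0.0
```

Run:
```python
from h import *
d=snap('wrist');W=cloud(d);Z=W[...,2];a=d['color']
s=env.state();print(s['eef_pos'].round(1),s['tcp_rot'].round(3))
near=(abs(W[...,0]-428)<60)&(abs(W[...,1]-136)<60)
m=(Z>40)&(Z<55)&near;m[220:]=0;print('can',rect(m,W),np.nanmedian(Z[m]))
t=snap('top');Wt=cloud(t)
m=(Wt[...,2]>40)&(Wt[...,2]<60)&(abs(Wt[...,0]-630)<40)&(abs(Wt[...,1]+153)<40);print('bowl top',rect(m,Wt),Wt[m][:,2].max())
cv2.imwrite('pics/w9.png',np.hstack([cv2.resize(a,(400,250)),cv2.resize(t['color'][150:250,260:420],(400,250))])[:,:,::-1])
```

```text
[381.2 135.  300.3] [ 3.141e+00 -0.000e+00 -1.000e-03]
can (array([427.2, 136.7]), array([60.3, 60.1]), 0.0, 2910, array([ 289,  109,   60,   61, 2910], dtype=int32)) 44.670842787703464
bowl top (array([ 629.8, -154.5]), array([61.1, 58.7]), 1.2, 69, array([335, 192,  18,  19,  69], dtype=int32)) 58.657015144964134
```

View pics/w9.png

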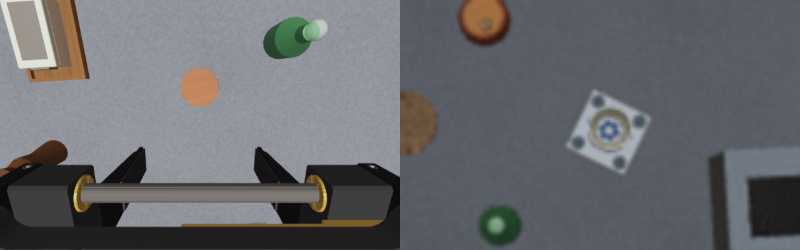

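The bowl stands centred on the tile at crop (610,130), and the bare canister is at (200,87). Grasping the canister.

jog_arm --pt "0 0 0 46 -1.5 0 95" --pt "0 0 0 0 0 50 95" --pt "0 0 0 0 0 50 95" --pt "0 0 0 0 0 50 95" --pt "0 0 0 0 0 40 95" --pt "0 0 0 0 0 20 95" --pt "0 0 0 0 0 6 95" --pt "0 0 0 0 0 0 0" --pt "0 0 0 0 0 0 0" --pt "0 0 0 0 0 0 0"

```text
t: 24.58
eef_pos: [426.5, 137.3, 84.9]
tcp_rot: [-3.141, -0.001, 0.001]
ft_force: [-0.7, -0.5, -0.4]
opening: 0.742
grip_force: 0.0
```

jog_arm --pt "0 0 0 0 0 0 0" --pt "0 0 0 0 0 0 0" --pt "0 0 0 0 0 0 0"

```text
t: 24.95
eef_pos: [426.4, 137.3, 84.7]
tcp_rot: [-3.142, -0.001, 0.001]
ft_force: [-0.2, -1.0, 6.5]
opening: 0.644
grip_force: 30.0
```

jog_arm --pt "0 0 0 0 0 -10 0" --pt "0 0 0 0 0 -50 0" --pt "0 0 0 0 0 -50 0" --pt "0 0 0 0 0 -60 0" --pt "0 0 0 0 0 -45 0" --pt "0 0 0 40 0 0 0" --pt "0 0 0 50 0 0 0" --pt "0 0 0 39 0 0 0" --pt "0 0 0 0 0 0 0" --pt "0 0 0 0 0 0 0"

```text
t: 26.2
eef_pos: [554.3, 137.4, 299.2]
tcp_rot: [3.141, 0.001, 0.001]
ft_force: [0.3, -0.1, -1.8]
opening: 0.645
grip_force: 30.0
```

Run:
```python
from h import *
d=snap('wrist','w10.png');W=cloud(d);Z=W[...,2];a=d['color'].astype(int)
s=env.state();print(s['eef_pos'].round(1),s['tcp_rot'].round(3),s['opening'])
m=(a[...,0]-a[...,2]>15)&(Z<20)&(abs(W[...,0]-645)<65)&(abs(W[...,1]-134)<65)
print('mat',rect(m,W),np.median(Z[m]))
```

```text
[554.2 137.4 299.3] [3.141e+00 1.000e-03 1.000e-03] 0.6487081410763563
mat (array([647.1, 135.9]), array([92. , 91.7]), 63.9, 5930, array([ 279,   47,   85,   90, 5930], dtype=int32)) 6.690905719458556
```

View pics/w10.png

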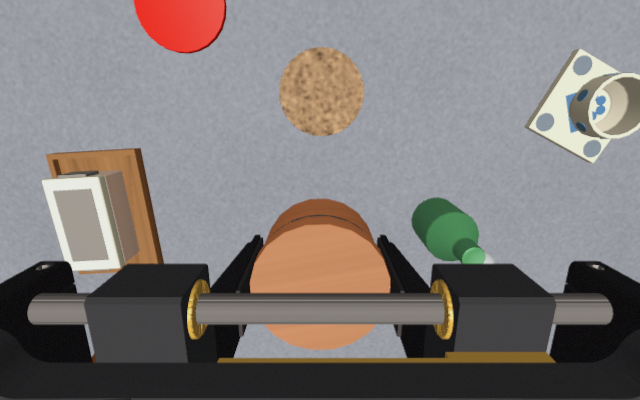

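The cork mat is straight ahead at (321,91), not the red disc at (181,15). It is centred at (647,136). Placing the canister there.

jog_arm --pt "0 0 0 45 1.5 0 0" --pt "0 0 0 47.5 0 0 0" --pt "0 0 0 0 0 50 0" --pt "0 0 0 0 0 50 0" --pt "0 0 0 0 0 50 0" --pt "0 0 0 0 0 35 0" --pt "0 0 0 0 0 15 0" --pt "0 0 0 0 0 3 0" --pt "0 0 0 0 0 0 0"

```text
t: 27.38
eef_pos: [648.1, 136.1, 97.6]
tcp_rot: [-3.141, -0.002, 0.001]
ft_force: [0.4, -0.4, -1.8]
opening: 0.647
grip_force: 30.0
```

jog_arm --pt "0 0 0 0 0 2.5 0" --pt "0 0 0 0 0 1.5 0" --pt "0 0 0 0 0 1 0" --pt "0 0 0 0 0 0 0" --pt "0 0 0 0 0 0 0"

```text
t: 28.0
eef_pos: [647.9, 136.0, 92.7]
tcp_rot: [-3.142, -0.001, 0.001]
ft_force: [-4.6, 0.1, 10.4]
opening: 0.646
grip_force: 30.0
```

jog_arm --pt "0 0 0 0 0 0 95" --pt "0 0 0 0 0 0 95" --pt "0 0 0 0 0 0 95" --pt "0 0 0 0 0 -20 95" --pt "0 0 0 0 0 -60 95" --pt "0 0 0 0 0 -60 95" --pt "0 0 0 -40 0 -60 95" --pt "0 0 0 -60 0 0 95" --pt "0 0 0 0 0 0 95"

```text
t: 29.12
eef_pos: [549.4, 136.0, 285.3]
tcp_rot: [3.142, -0.0, 0.001]
ft_force: [0.9, -0.5, 0.8]
opening: 0.998
grip_force: 0.0
```

Run:
```python
from h import *
d=snap('wrist','w11.png');W=cloud(d);Z=W[...,2]
print(env.state()['eef_pos'].round(1))
def at(n,W,x,y,lo,hi,r=45):
    m=(W[...,2]>lo)&(W[...,2]<hi)&(abs(W[...,0]-x)<r)&(abs(W[...,1]-y)<r)
    print(n,rect(m,W) if m.any() else None,np.median(W[m][:,2]) if m.any() else '')
at('can',W,647,136,40,70);at('bowl',W,631,-153,45,60)
t=snap('top');T=cloud(t)
at('can t',T,645,134,40,70);at('bowl t',T,630,-154,40,60);at('box t',T,509,390,40,65,80);at('cruet',T,499,-3,30,160,40);at('honey',T,784,18,30,160,50)
cv2.imwrite('pics/end.png',cv2.resize(t['color'][140:290,150:440],(0,0),fx=2.5,fy=2.5)[:,:,::-1])
```

```text
[551.8 136.  285.3]
can (array([648.7, 136.6]), array([60.8, 60.8]), 0.0, 3829, array([ 286,   46,   68,   72, 3829], dtype=int32)) 52.69237209147218
bowl (array([ 629.7, -140.8]), array([61.3, 39.3]), 17.0, 780, array([594,  66,  46,  69, 780], dtype=int32)) 49.943751680078094
can t (array([648.8, 129.9]), array([59.9, 50.7]), 37.2, 223, array([251, 188,  18,  18, 223], dtype=int32)) 53.26064826118204
bowl t (array([ 631.2, -154.6]), array([58.7, 58.8]), 89.8, 72, array([335, 192,  18,  18,  72], dtype=int32)) 50.15500028224517
box t (array([507.9, 389. ]), array([109.7,  60.8]), 2.9, 574, array([175, 222,  20,  33, 574], dtype=int32)) 51.32557081910818
cruet (array([499.3,  -2.5]), array([54.5, 50.5]), 89.2, 215, array([291, 232,  17,  16, 215], dtype=int32)) 73.68009113623111
honey (array([783.8,  17.9]), array([68.7, 69.1]), 47.4, 344, array([283, 147,  21,  21, 344], dtype=int32)) 60.14911392076226
```

View pics/end.png

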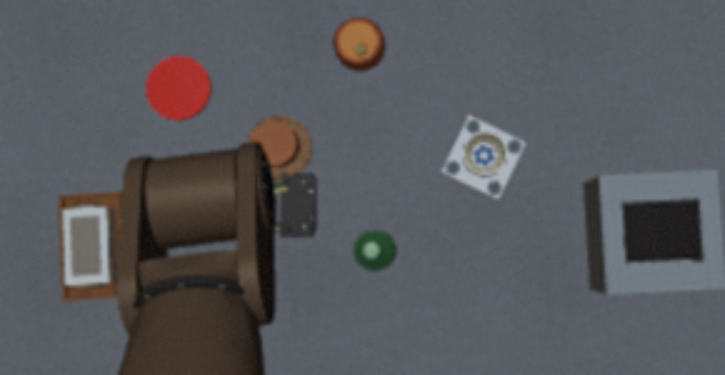

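The final view shows the box in the tray (85,245), the canister on the cork mat (280,145) and the bowl on the tile (484,155). The bin flap is shut, and the cruet and honey pot have not moved. Handing in.

```bash
python3 -c "
from cell import env
print(env.job_done())"
```

```text
the job is handed in; nothing more can be done
None
```

I handed the job in at about 29 s with the box in the tray, the canister on the cork mat and the bowl on the tile, each within a few millimetres of centre; the spice tin went through the steel bin's flap, which closed over it, so I couldn't see it inside, and the cruet and honey pot did not move (no verdict came back on hand-in).

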